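# Put the slide case away in a drawer that opens short of its length

## Robot

A 6-joint arm with a two-finger parallel gripper is mounted at the origin on a cart in front of the work surface, level with it; the furniture and walls round the work are solid. World frame = base frame: x ahead of the robot, y to its left, z up, the work surface at z = 0. Lengths are in mm, angles in rad, forces in N, time in s.
With the tool pointing down it reaches from about 350 to 775 mm from the base axis. Payload 7.3 kg.
Tool frame: the origin (TCP) lies between the finger pads; the fingertips stand 14 mm ahead of it and the grasp point (between the pads) lies 5 mm behind it; z points along the fingers, y is the line along which they close (so a half turn about z gives the same grasp; the last joint's range is limited). The gripper opens to 92 mm and grips with 3 to 60 N. Pads are 19 mm wide; open, the fingers measure 130 mm over their backs; the gripper's body (75 mm by 190 mm) begins 47 mm behind the grasp point.
Start: joints at [-1.481, 0.342, 1.524, -0, 1.275, -0.146], TCP at [122.672, -510.485, 240.741] pointing down, gripper open.
Joint ranges: [-2.53, 2.53], [-0.77, 2.02], [0.04, 2.7], [-1, 4.14], [0.28, 2.66], [-3.11, 3.11]. Speed limits (rad/s): [2.57, 2.57, 3.14, 3.14, 3.14, 3.14].

## Interface

Orientations are given as [roll, pitch, yaw] about the fixed x, y, z axes, in that order (R = Rz(yaw) Ry(pitch) Rx(roll)).
In Python, from plant import get_obs, cams, close_job gives the robot as it stands. The module is installed in compiled form; this text tells all that it offers.
- The arm moves only by the shell command python3 -m creep 'ROWS'. ROWS is JSON, a list of rows, each an object of numbers: "hand": the opening, from 0 (shut) to 1 (fully open); "tx", "ty", "tz": the shift along the tool's x, y, z in m; "spin": the turn about the tool's z in degrees. In form: [{"hand": .., "tx": .., "ty": .., "tz": .., "spin": ..}, ...]. A call has 1 to 5 rows; each row shifts and turns the commanded pose from where the row before left it, along the tool's axes as they then stand; what a row does not reach is not made up. A row lasts 1/8 s, in which the tool goes at most 62.5 mm and 10.7 degrees, less where a joint would pass 70% of its speed; a pose out of reach is approached as far as the arm can. A call is refused whole if a number of a shift passes 0.0625 or a number of a turn 10.7, either way. A call with a gripper value outside its range is refused whole. The fingers move at their own pace and stop on an object; the grip force is fixed at half the most. Time passes only in rows, so rows that do not move let the fingers close. It gives the time, the measured TCP pose, the force, the opening and the grip force at its end, in the units of the state.
- get_obs(): the state, without advancing time (a new reading comes with each control period).
- cams.capture(name): name is "side" or "top" or "wrist"; returns a dict with "color" (384x512x3 uint8, red, green, blue), "K" (3x3 intrinsics, pixels), "R" (3x3) and "t" (3): a world point X has camera coordinates R X + t. Camera axes: x right, y down, z forward; pixel columns grow to the right and rows downward; lengths in mm; the calibration is good to about 2 mm. A picture is of the moment at which its call begins. There is no depth.
- close_job(): hands the job in; it is judged then, once.
The state is a dict: "time": time; "joint_positions": joint angles; "dq": joint speeds; "tau": joint torques, N m; "tool_pos": TCP position; "tcp_rot": TCP orientation; "contact_force": force on the tool from outside, world axes, zero at the start; "moment": the same for the moment, N m; "grip_width": finger opening in mm; "finger_force": force on a finger pad.
Only numpy, scipy, OpenCV 4.12 (cv2) and the standard library are available. Lean on these libraries where they do the work, as an engineer would, in place of code of your own. Each camera call takes 0.05 s, during which the arm holds its last target. There are 200 camera calls.

## Task

Put the clear case of blue slides away in the top drawer of the grey parts tower. Pull the drawer out to its stop; the case is longer than the opening, so tip it in with one end under the tower's top and get the other end down behind the drawer front, so that it lies flat and right way up on the drawer floor, then push the drawer fully shut. Leave the other things on the bench where they are.

Things in the scene. Friction and masses are not known exactly. Their poses are not given: they have to be found in the camera images.
- slide_case_center (a point): Centre of the clear plastic slide case with blue glass slides in it: a closed flat box, 64 mm wide (its x) x 92 mm long (its y) x 28 mm high (its z, up), 0.11 to 0.22 kg. It lies flat on the bench at the start; this point is half-way up, 14 mm above its underside. Its two ends are alike: either may go first.
- drawer_tower: Grey parts tower with four drawers, fixed to the bench, 103 mm wide (y), 177 mm high; origin at the centre of its underside, x points from its front into the tower (at yaw 0 the front faces the robot), z up. Its top board is 11 mm thick (underside at z 165 mm, upper face at 176 mm) and its front edge lies 68 mm in front of the origin (x = -0.068). Only the top drawer moves.
- drawer_tower_drawer3 (a joint): Top drawer of the tower: 0 = shut, 0.080 m = pulled out to its stop; it slides out along the tower's -x. Its runners rub with about 3 N, and it stays where it is left. At the start it is shut or up to 25 mm out.
- drawer_knob (a point): Centre of the round knob on the top drawer's front (moves with the drawer): 16 mm wide, 15 mm high, it stands 13 mm out from the drawer's front face (the face lies 7 mm behind this point), 25 mm below the upper edge of the drawer front and 36 mm below the top of the tower. Axes as the tower's.
- drawer_floor (a point): Centre of the top drawer's inner floor (moves with the drawer), at z 128 mm; axes as the tower's. Inside, the drawer is 142 mm long (x, from -71 to +71 mm) and 88 mm wide (y); its front panel is 7 mm thick, 96 mm wide, and its upper edge stands 36 mm above this floor, its side walls 30 mm. The tower's top board lies 37 mm above this floor. At the stop only the foremost 79 mm of the inside are clear of the top board; the rest stays under it.
- tower_lip (a point): Middle of the lower front edge of the tower's top board, 37 mm above the drawer's floor; axes as the tower's. What goes to the back of the drawer must pass below this edge.
- white_box: Bystander: plain white slip-lid box of cardboard, 57 x 89 x 31 mm, lying flat. Origin at the centre of its underside.
- blue_slide_box: Bystander: printed dark blue carton, 62 x 86 x 24 mm, lying flat (not the clear case). Origin at the centre of its underside.
- tape_blue: Bystander: roll of blue tape lying flat, 62 mm across, 25 mm high. Origin at the centre of its underside.
- hinged_case: Bystander: small clear hinged case with three cells, 58 x 78 x 29 mm, closed. Origin at the centre of its underside.
- bottle_100: Bystander: 100 ml glass bottle with blue cap, 56 mm across, 99 mm high. Origin at the centre of its underside.
- bead_cup: Bystander: clear plastic cup of yellow beads, 57 mm across, 61 mm high. Origin at the centre of its underside.
- tall_vial: Bystander: tall slim vial with white cap, 28 mm across, 113 mm high. Origin at the centre of its underside.
Not all that is in view belongs to the job. What is shaped like the part that bears slide_case_center but turquoise is not meant.

How it is judged (in metres and radians):
On the way, in this order (a step that is already met when the one before it is completed fails the run):
1. the top drawer is pulled out to its stop (at least 75 mm of its 80 mm) (value of joint drawer_tower_drawer3 above 0.075 m), for 0.2 s.
2. the case lies flat and right way up on the floor of the drawer while this is still open (more than 40 mm) (x of slide_case_center in the frame of drawer_floor between -0.032 and 0.032 m and y of slide_case_center in the frame of drawer_floor between -0.022 and 0.022 m and z of slide_case_center in the frame of drawer_floor between 0.008 and 0.02 m and angle between slide_case_center's own z axis and vertical below 0.1 rad and value of joint drawer_tower_drawer3 above 0.04 m), for 0.2 s.
At the end, for the whole second after the job is handed in: The top drawer is shut (less than 4 mm out) and the clear slide case lies in it, between its four walls, flat on its floor and right way up (within 0.1 rad) (x of slide_case_center in the frame of drawer_floor between -0.032 and 0.032 m and y of slide_case_center in the frame of drawer_floor between -0.022 and 0.022 m and z of slide_case_center in the frame of drawer_floor between 0.008 and 0.02 m and angle between slide_case_center's own z axis and vertical below 0.1 rad and value of joint drawer_tower_drawer3 below 0.004 m); the robot touches nothing.
It fails at once if a bystander on the bench is shoved or knocked (moved more than 30 mm from its start) (distance of any of white_box, blue_slide_box, tape_blue, hinged_case, bottle_100, bead_cup, tall_vial from where it was at the start of the episode above 0.03 m).
It fails at once if the slide case is turned on its end or upside down (more than 1.2 rad from level) (angle between slide_case_center's own z axis and vertical above 1.2 rad).
It also fails if it takes over 67 s, if anything falls off the work surface, if the arm or the gripper's body presses on something with over 40 N, if the wrist force passes 120 N, or if a joint passes its speed limit or range.

## Working session

There is one attempt and no reset: what is moved stays moved. The work goes in short steps, Python scripts to look and compute and a shell command to move; the robot and the scene stay as the last step left them, time stands still between calls to the robot, and variables do not carry over. Pictures are saved under pics/ and viewed, at most 10 in all, crops included, and the job is handed in when it is done.

```bash
mkdir -p pics; cat > h.py <<'E'
import numpy as np, cv2
from plant import get_obs, cams, close_job
def snap(n,f):
    c=cams.capture(n); cv2.imwrite('pics/'+f,c['color'][:,:,::-1]); return c
def proj(c,X):
    p=np.array(c['K'])@(np.array(c['R'])@np.array(X,float)+np.array(c['t']).ravel()); return p[:2]/p[2]
def ray(c,u,v,z):
    R=np.array(c['R']);t=np.array(c['t']).ravel()
    d=R.T@np.linalg.solve(np.array(c['K']),[u,v,1.]); o=-R.T@t
    return o+d*(z-o[2])/d[2]
E
python3 - <<'E'
from h import *
import pickle
C={n:snap(n,n+'0.png') for n in('top','side')}
pickle.dump(C,open('c0.pkl','wb'))
for n in C: print(n,-np.array(C[n]['R']).T@np.array(C[n]['t']).ravel(), np.array(C[n]['K'])[0,0])
im=np.vstack([C['top']['color'],])[:,:,::-1]
print(get_obs())
E
```

```text
top [ 164.43536171  268.64863349 1604.7220149 ] 490.3507918498554
side [ 574.73497306 -567.9686888   749.96001463] 352.3431370017332
{'time': 0.1, 'joint_positions': array([-1.48102556e+00,  3.42618329e-01,  1.52493262e+00,  4.39362626e-05,
        1.27537787e+00, -1.45990592e-01]), 'dq': array([-0.00186285, -0.00021399, -0.00344391, -0.00244854, -0.00014668,
       -0.00033159]), 'tau': array([ 1.59192892e-03, -4.32006347e+01, -2.44694030e+01,  7.19582615e-02,
        5.26890904e-02, -4.74642491e-05]), 'tool_pos': array([ 122.6393246 , -510.12371222,  240.12857549]), 'tcp_rot': array([-3.14027681e+00, -2.35944084e-04,  2.35748381e-01]), 'contact_force': array([-0.10635408, -0.38297972, -1.11693803]), 'moment': array([-0.00247567, -0.0093019 , -0.01011931]), 'finger_force': 0.0, 'grip_width': 91.7204196464501}
```

View pics/top0.png

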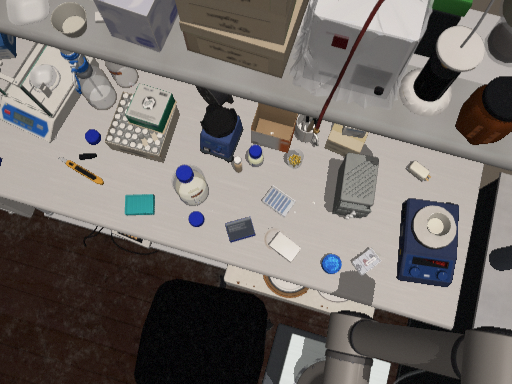

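View pics/side0.png

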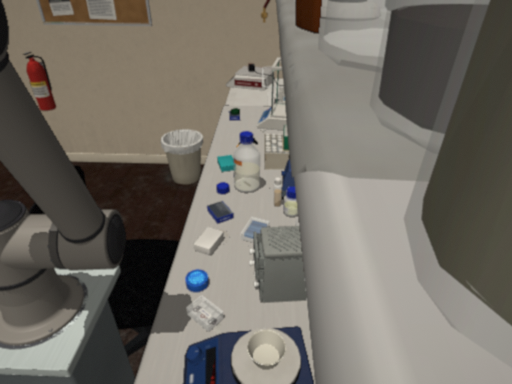

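The top view shows the clear case at (279,201) and the tower at (355,185). In the side view the tower is at (280,262) with its knobs on the left, facing the robot. I'll zoom in on both.

```bash
python3 - <<'E'
from h import *
import pickle
C=pickle.load(open('c0.pkl','rb'))
a=C['top']['color'][140:290,225:395,::-1]; a=cv2.resize(a,None,fx=4.4,fy=4,interpolation=2)
a=cv2.resize(C['top']['color'][140:240,250:390,::-1],None,fx=5,fy=5,interpolation=2)
cv2.imwrite('pics/t1.png',a)
b=cv2.resize(C['side']['color'][205:315,185:315,::-1],None,fx=5,fy=5,interpolation=2)
cv2.imwrite('pics/s1.png',b)
E
```

```text
(no output)
```

View pics/t1.png

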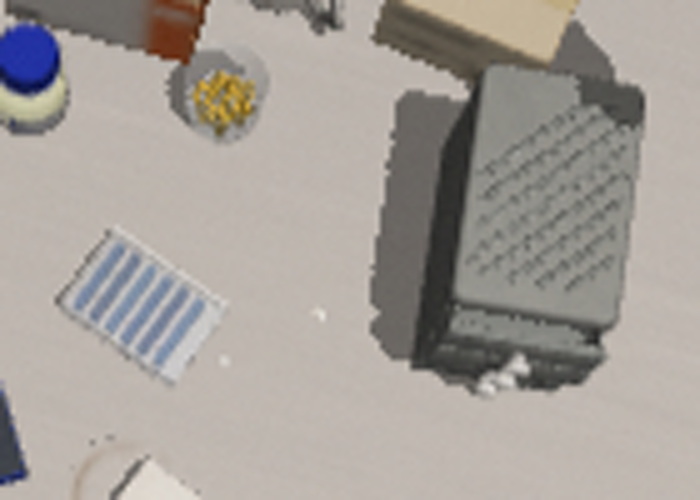

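View pics/s1.png

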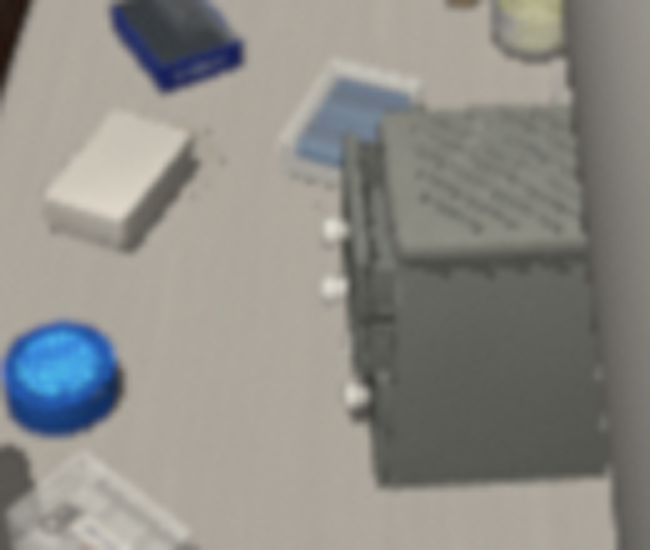

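The top crop shows the case corners and the board corners clearly. In the side crop the top knob is at (333,230), and the drawer is slightly out.

```bash
python3 - <<'E'
from h import *
import pickle
C=pickle.load(open('c0.pkl','rb')); T=C['top'];S=C['side']
P=lambda q,z,c=T,o=(250,140): np.array([ray(c,o[0]+u/5,o[1]+v/5,z) for u,v in q])
b=P([(485,68),(645,88),(612,328),(455,298)],176); print(b.round(), 'edges',[np.linalg.norm(b[i]-b[i-1]).round() for i in range(4)])
e=(b[0]+b[1]-b[2]-b[3])/2; print('yaw',np.arctan2(e[1],e[0]), np.arctan2(*( (b[0]-b[1]+b[3]-b[2])[[0,1]]*[-1,1])))
k=P([(110,230),(228,302),(172,383),(57,300)],28); print('case',k.round(), k.mean(0).round(),[np.linalg.norm(k[i]-k[i-1]).round() for i in range(4)])
f=(k[0]+k[3]-k[1]-k[2])/2; print('long dir',f.round(), np.arctan2(f[1],f[0]))
print('knob side', P([(333,230)],140,S,(185,205)), 'top', P([(518,365),(485,385),(500,380)],140))
print('board side', P([(383,112),(402,250)],176,S,(185,205)))
print('case side', P([(335,62),(420,80),(283,145)],28,S,(185,205)))
print('drawer front outer edge top', P([(345,135)],164,S,(185,205)))
E
```

```text
[[708. 149. 176.]
 [723.  52. 176.]
 [570.  37. 176.]
 [561. 132. 176.]] edges [np.float64(147.0), np.float64(98.0), np.float64(153.0), np.float64(95.0)]
yaw 0.10674133208783255 0.12172748392002089
case [[583. 349.  28.]
 [558. 261.  28.]
 [495. 282.  28.]
 [527. 370.  28.]] [541. 316.  28.] [np.float64(60.0), np.float64(92.0), np.float64(66.0), np.float64(94.0)]
long dir [29. 88.  0.] 1.2532123588956285
knob side [[543.29107712  79.795129   140.        ]] top [[541.47549238  81.33745    140.        ]
 [523.73207645  97.70080588 140.        ]
 [529.31596098  89.66897917 140.        ]]
board side [[566.59072367 129.37115299 176.        ]
 [577.72462857  29.5374544  176.        ]]
case side [[531.30743715 360.03274001  28.        ]
 [588.04288691 343.18963685  28.        ]
 [502.62997391 274.13895841  28.        ]]
drawer front outer edge top [[547.39257209 124.66355734 164.        ]]
```

```bash
cat >> h.py <<'E'
def to(x,y,z):
    o=get_obs(); p=o['tool_pos']; w=o['tcp_rot'][2]; dx,dy=x-p[0],y-p[1]
    print('pos',p.round(1),'rot',o['tcp_rot'].round(3),'tx %.1f ty %.1f tz %.1f'%(dx*np.cos(w)+dy*np.sin(w),dx*np.sin(w)-dy*np.cos(w),p[2]-z),'F',o['contact_force'].round(1),'w',round(o['grip_width'],1),'ff',round(o['finger_force'],1),'t',round(o['time'],2))
E
python3 -m creep '[{"hand":1,"spin":7},{"tx":0.04,"ty":-0.045},{"tx":0.04,"ty":-0.045},{"tx":0.04,"ty":-0.045},{"tx":0.04,"ty":-0.045}]'
python3 -m creep '[{"tx":0.04,"ty":-0.045},{"tx":0.04,"ty":-0.045},{"tx":0.04,"ty":-0.045},{"tx":0.04,"ty":-0.045},{"tx":0.04,"ty":-0.045}]'
```

```text
invalid input at $[0]: expected keys hand, tx, ty, tz, spin
invalid input at $[0]: expected keys hand, tx, ty, tz, spin
```

All keys are required in every row.

```bash

python3 -m creep '[{"hand":1,"tx":0,"ty":0,"tz":0,"spin":7},{"hand":1,"tx":0.04,"ty":-0.045,"tz":0,"spin":0},{"hand":1,"tx":0.04,"ty":-0.045,"tz":0,"spin":0},{"hand":1,"tx":0.04,"ty":-0.045,"tz":0,"spin":0},{"hand":1,"tx":0.04,"ty":-0.045,"tz":0,"spin":0}]'
python3 -m creep '[{"hand":1,"tx":0.04,"ty":-0.045,"tz":0,"spin":0},{"hand":1,"tx":0.04,"ty":-0.045,"tz":0,"spin":0},{"hand":1,"tx":0.04,"ty":-0.045,"tz":0,"spin":0},{"hand":1,"tx":0.04,"ty":-0.045,"tz":0,"spin":0},{"hand":1,"tx":0.04,"ty":-0.045,"tz":0,"spin":0}]'
python3 -c "
from h import *
to(500,74,240)"
```

```text
time: 0.72
tool_pos: [261.9, -311.8, 240.6]
tcp_rot: [-3.141, -0.0, 0.113]
contact_force: [1.7, -0.2, 0.9]
grip_width: 91.6
finger_force: 0.0
time: 1.35
tool_pos: [435.2, -65.4, 240.7]
tcp_rot: [3.141, -0.0, 0.114]
contact_force: [0.4, -1.0, -0.0]
grip_width: 91.9
finger_force: 0.0
pos [435.2 -65.4 240.7] rot [ 3.141 -0.     0.114] tx 80.2 ty -131.1 tz 0.7 F [ 0.4 -1.  -0. ] w 91.9 ff 0.0 t 1.35
```

```bash

python3 -m creep '[{"hand":1,"tx":0.027,"ty":-0.044,"tz":0,"spin":0},{"hand":1,"tx":0.027,"ty":-0.044,"tz":0,"spin":0},{"hand":1,"tx":0.026,"ty":-0.043,"tz":0,"spin":0},{"hand":1,"tx":0,"ty":0,"tz":0,"spin":0}]'
python3 -c "
from h import *
import pickle
c=snap('wrist','w1.png');pickle.dump(c,open('w1.pkl','wb'))
print(-np.array(c['R']).T@np.array(c['t']).ravel(),np.array(c['R'])[2])
print(proj(c,[542,80,140]))
to(538,80,146)"
```

```text
time: 1.85
tool_pos: [499.5, 74.7, 240.0]
tcp_rot: [-3.141, 0.001, 0.118]
contact_force: [0.4, -0.9, -0.4]
grip_width: 91.9
finger_force: 0.0
[583.74871624  84.47326165 383.62749952] [-0.31077457 -0.0358144  -0.94980866]
[258.31216081 148.89736234]
pos [498.9  73.1 240. ] rot [3.141e+00 1.000e-03 1.170e-01] tx 39.6 ty -2.3 tz 94.0 F [-1.2 -0.6  0.1] w 92.1 ff 0.0 t 1.9
```

View pics/w1.png

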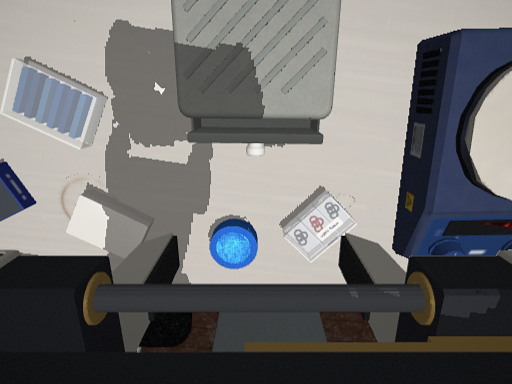

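The knob is at (256,149) against a prediction of (258,149). The drawer front edge and most of the case are also visible.

```bash

python3 -c "
from h import *
import pickle
c=pickle.load(open('w1.pkl','rb'))
r=lambda u,v,z: ray(c,u,v,z).round(1)
a,b=r(188,142,164),r(322,142,164); print('panel front',a,b,np.hypot(*(a-b)[:2]),np.arctan2(*((a-b)[[0,1]]*[-1,1])))
a,b=r(175,0,176),r(180,110,176); print('board left side',a,b,np.arctan2(*((a-b)[[1,0]])))
a,b=r(340,0,176),r(333,105,176); print('board right side',a,b,np.arctan2(*((a-b)[[1,0]])))
a,b=r(188,118,176),r(325,118,176); print('board front',a,b)
print('knob',r(256,149,140))
k=np.array([r(8,58,28),r(106,98,28),r(84,148,28),r(0,110,28)]);print('case',k)
g=cv2.cvtColor(c['color'],7)[:,:]
for v in (134,138,141,144): print(v,[int(x) for x in g[120:150,200]] if v==134 else '')
"
```

```text
panel front [545.1 130.3 164. ] [556.3  36.4 164. ] 94.56558570642916 0.11871497040490213
board left side [629.2 139.2 176. ] [567.3 133.9 176. ] 0.0854136514497218
board right side [640.5  43.5 176. ] [582.   36.3 176. ] 0.12246105741734148
board front [562.9 128.6 176. ] [573.4  39.9 176. ]
knob [541.7  81.8 140. ]
case [[587.3 351.5  28. ]
 [558.8 250.2  28. ]
 [500.2 277.3  28. ]
 [532.1 367.4  28. ]]
134 [48, 49, 48, 48, 49, 47, 48, 55, 62, 63, 64, 65, 71, 82, 85, 83, 81, 80, 80, 81, 82, 80, 80, 101, 115, 114, 113, 115, 114, 114]
138 
141 
144
```

```bash

python3 -m creep '[{"hand":0.5,"tx":0.0375,"ty":-0.003,"tz":0,"spin":0},{"hand":0.5,"tx":0,"ty":0,"tz":0.052,"spin":0},{"hand":0.5,"tx":0,"ty":0,"tz":0.052,"spin":0},{"hand":0.5,"tx":0,"ty":0,"tz":0,"spin":0},{"hand":0,"tx":0,"ty":0,"tz":0,"spin":0}]'
python3 -m creep '[{"hand":0,"tx":0,"ty":0,"tz":0,"spin":0},{"hand":0,"tx":0,"ty":0,"tz":0,"spin":0},{"hand":0,"tx":0,"ty":0,"tz":0,"spin":0},{"hand":0,"tx":0,"ty":0,"tz":0,"spin":0}]'
```

```text
time: 2.52
tool_pos: [536.9, 78.4, 138.5]
tcp_rot: [3.141, -0.002, 0.113]
contact_force: [0.6, 0.9, 0.4]
grip_width: 46.5
finger_force: 0.0
time: 3.02
tool_pos: [536.1, 81.6, 137.6]
tcp_rot: [-3.138, -0.002, 0.113]
contact_force: [-1.9, 10.9, 3.7]
grip_width: 12.6
finger_force: 30.0
```

```bash

python3 -m creep '[{"hand":0,"tx":-0.014,"ty":-0.001,"tz":0,"spin":0},{"hand":0,"tx":-0.014,"ty":-0.001,"tz":0,"spin":0},{"hand":0,"tx":-0.014,"ty":0,"tz":0,"spin":0},{"hand":0,"tx":-0.014,"ty":0,"tz":0,"spin":0},{"hand":0,"tx":-0.008,"ty":0,"tz":0,"spin":0}]'
python3 -m creep '[{"hand":0,"tx":-0.003,"ty":0,"tz":0,"spin":0},{"hand":0,"tx":0,"ty":0,"tz":0,"spin":0}]'
```

```text
time: 3.65
tool_pos: [472.8, 75.0, 137.7]
tcp_rot: [-3.14, -0.004, 0.114]
contact_force: [3.4, 5.8, 0.4]
grip_width: 12.3
finger_force: 30.0
time: 3.9
tool_pos: [469.7, 74.7, 137.6]
tcp_rot: [-3.14, -0.003, 0.114]
contact_force: [0.1, 5.4, 3.1]
grip_width: 12.3
finger_force: 30.0
```

```bash

python3 -m creep '[{"hand":0,"tx":-0.003,"ty":0,"tz":0,"spin":0},{"hand":0,"tx":0,"ty":0,"tz":0,"spin":0}]'
python3 -m creep '[{"hand":0,"tx":-0.003,"ty":0,"tz":0,"spin":0},{"hand":0,"tx":0,"ty":0,"tz":0,"spin":0}]'
```

```text
time: 4.15
tool_pos: [467.8, 74.5, 137.7]
tcp_rot: [-3.14, -0.005, 0.113]
contact_force: [3.1, 5.8, 0.1]
grip_width: 12.2
finger_force: 30.0
time: 4.4
tool_pos: [467.6, 74.4, 137.9]
tcp_rot: [-3.14, -0.011, 0.113]
contact_force: [13.2, 8.9, -6.0]
grip_width: 12.1
finger_force: 30.0
```

```bash

python3 -m creep '[{"hand":0,"tx":0.002,"ty":0,"tz":0,"spin":0},{"hand":0.6,"tx":0,"ty":0,"tz":0,"spin":0},{"hand":0.6,"tx":0,"ty":0,"tz":0,"spin":0},{"hand":0.7,"tx":0,"ty":0,"tz":-0.04,"spin":0},{"hand":1,"tx":0,"ty":0,"tz":-0.04,"spin":0}]'
python3 -m creep '[{"hand":1,"tx":0.02,"ty":-0.0465,"tz":0,"spin":0},{"hand":1,"tx":0.02,"ty":-0.0465,"tz":0,"spin":0},{"hand":1,"tx":0.02,"ty":-0.0465,"tz":0,"spin":0},{"hand":1,"tx":0.0185,"ty":-0.0465,"tz":0,"spin":0},{"hand":1,"tx":0,"ty":0,"tz":0,"spin":-9.3}]'
python3 -m creep '[{"hand":1,"tx":0,"ty":0,"tz":0,"spin":-9.3},{"hand":1,"tx":0,"ty":0,"tz":0,"spin":-9.3},{"hand":1,"tx":0,"ty":0,"tz":0,"spin":-9.3},{"hand":1,"tx":0,"ty":0,"tz":0,"spin":-9.3},{"hand":1,"tx":0,"ty":0,"tz":0,"spin":-9.3}]'
python3 -m creep '[{"hand":1,"tx":0,"ty":0,"tz":0,"spin":-9.3},{"hand":1,"tx":0,"ty":0,"tz":0,"spin":0}]'
python3 -c "
from h import *
import pickle
c=snap('wrist','w2.png');pickle.dump(c,open('w2.pkl','wb'))
c=snap('top','t2.png');pickle.dump(c,open('t2.pkl','wb'))
to(541,316,24)"
```

```text
time: 5.03
tool_pos: [464.6, 72.9, 217.4]
tcp_rot: [3.141, 0.002, 0.113]
contact_force: [0.5, -0.2, -0.3]
grip_width: 47.5
finger_force: 0.0
time: 5.65
tool_pos: [522.0, 269.6, 216.0]
tcp_rot: [-3.141, 0.0, 0.283]
contact_force: [0.1, -0.9, -0.1]
grip_width: 91.4
finger_force: 0.0
time: 6.28
tool_pos: [521.8, 266.5, 216.5]
tcp_rot: [-3.141, 0.001, 1.093]
contact_force: [-0.9, -0.1, 0.4]
grip_width: 91.6
finger_force: 0.0
time: 6.52
tool_pos: [521.9, 266.5, 216.5]
tcp_rot: [-3.141, 0.001, 1.248]
contact_force: [-0.0, -0.0, 1.0]
grip_width: 91.5
finger_force: 0.0
pos [522.  266.6 216.6] rot [-3.141  0.     1.246] tx 52.8 ty 2.3 tz 192.6 F [0.1 0.2 0.2] w 91.8 ff 0.0 t 6.62
```

View pics/w2.png

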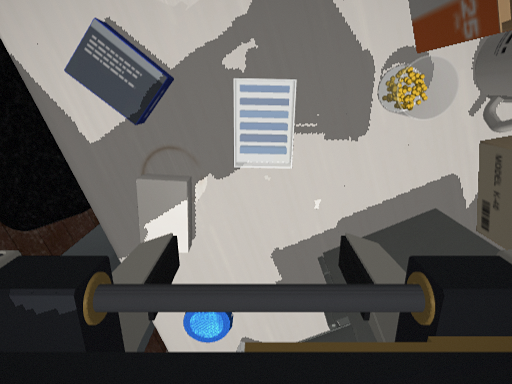

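The case fills roughly (234..297, 79..167) in this view. It is aligned with the tool to within about 2° and clear of its neighbours.

```bash

python3 -c "
from h import *
import pickle
c=pickle.load(open('w2.pkl','rb'))
k=np.array([ray(c,u,v,28) for u,v in [(237,79),(297,79),(293,165),(234,165)]]);print(k.round(),[np.linalg.norm(k[i]-k[i-1]).round() for i in range(4)])
m=k.mean(0);f=(k[0]+k[1]-k[2]-k[3])/2;f/=np.linalg.norm(f);print(m,np.arctan2(f[1],f[0]))
w=np.array([ray(c,u,v,31) for u,v in [(137,182),(190,178)]]);print(w)
t=m+6*f; to(t[0],t[1],24)
c=pickle.load(open('t2.pkl','rb'))
cv2.imwrite('pics/t2c.png',cv2.resize(c['color'][140:240,290:390,::-1],None,fx=5,fy=5,interpolation=2))
"
```

```text
[[532. 367.  28.]
 [589. 348.  28.]
 [560. 264.  28.]
 [499. 285.  28.]] [np.float64(88.0), np.float64(60.0), np.float64(88.0), np.float64(64.0)]
[545.12439681 315.96123994  28.        ] 1.2130013687880088
[[391.5545842  301.37954877  31.        ]
 [448.76051272 287.07259878  31.        ]]
pos [522.  266.6 216.6] rot [-3.141  0.     1.246] tx 60.1 ty 6.4 tz 192.6 F [0.1 0.2 0.2] w 91.8 ff 0.0 t 6.62
```

View pics/t2c.png

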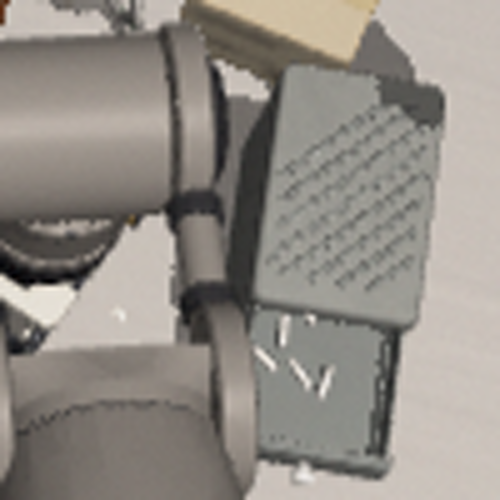

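The drawer is clearly out, its knob now at about (305,470) in the crop. Next I'll grasp the case.

```bash

python3 -m creep '[{"hand":1,"tx":0.0595,"ty":0.005,"tz":0,"spin":1},{"hand":1,"tx":0,"ty":0,"tz":0.06,"spin":0},{"hand":1,"tx":0,"ty":0,"tz":0.06,"spin":0},{"hand":1,"tx":0,"ty":0,"tz":0.045,"spin":0},{"hand":1,"tx":0,"ty":0,"tz":0.0275,"spin":0}]'
python3 -m creep '[{"hand":1,"tx":0,"ty":0,"tz":0,"spin":0},{"hand":0.5,"tx":0,"ty":0,"tz":0,"spin":0},{"hand":0.5,"tx":0,"ty":0,"tz":0,"spin":0},{"hand":0.5,"tx":0,"ty":0,"tz":0,"spin":0},{"hand":0.5,"tx":0,"ty":0,"tz":0,"spin":0}]'
```

```text
time: 7.25
tool_pos: [544.4, 321.1, 21.3]
tcp_rot: [-3.139, 0.003, 1.23]
contact_force: [-0.2, 0.1, 0.7]
grip_width: 92.0
finger_force: 0.0
time: 7.88
tool_pos: [546.2, 321.9, 25.4]
tcp_rot: [3.14, -0.001, 1.232]
contact_force: [-0.9, 0.7, 5.9]
grip_width: 64.2
finger_force: 30.0
```

```bash

python3 -m creep '[{"hand":0.5,"tx":0,"ty":0,"tz":-0.03,"spin":0},{"hand":0.5,"tx":0,"ty":0,"tz":-0.055,"spin":0},{"hand":0.5,"tx":0,"ty":0,"tz":-0.055,"spin":0},{"hand":0.5,"tx":0,"ty":0,"tz":-0.055,"spin":0},{"hand":0.5,"tx":0,"ty":0,"tz":0,"spin":10.6}]'
python3 -m creep '[{"hand":0.5,"tx":0,"ty":0,"tz":0,"spin":10.6},{"hand":0.5,"tx":0,"ty":0,"tz":0,"spin":10.7},{"hand":0.5,"tx":0,"ty":0,"tz":0,"spin":10.7},{"hand":0.5,"tx":0,"ty":0,"tz":0,"spin":10.7},{"hand":0.5,"tx":0,"ty":0,"tz":0,"spin":10.7}]'
python3 -m creep '[{"hand":0.5,"tx":0,"ty":0,"tz":0,"spin":0}]'
python3 -c "
from h import *
to(519.8,79.2,220)"
```

```text
time: 8.5
tool_pos: [547.5, 322.6, 225.0]
tcp_rot: [3.136, -0.008, 1.043]
contact_force: [0.5, -0.5, -1.4]
grip_width: 64.2
finger_force: 30.0
time: 9.12
tool_pos: [545.4, 321.6, 218.9]
tcp_rot: [3.141, 0.001, 0.109]
contact_force: [0.3, -0.3, -2.2]
grip_width: 64.6
finger_force: 30.0
time: 9.25
tool_pos: [545.4, 321.6, 218.9]
tcp_rot: [3.141, 0.001, 0.117]
contact_force: [0.7, -0.6, -1.2]
grip_width: 64.3
finger_force: 30.0
pos [545.4 321.6 218.9] rot [3.141e+00 1.000e-03 1.170e-01] tx -53.7 ty 237.7 tz -1.1 F [ 0.7 -0.6 -1.2] w 64.3 ff 30.0 t 9.25
```

```bash

python3 -m creep '[{"hand":0.5,"tx":-0.0135,"ty":0.0595,"tz":0,"spin":0},{"hand":0.5,"tx":-0.0135,"ty":0.0595,"tz":0,"spin":0},{"hand":0.5,"tx":-0.0135,"ty":0.0595,"tz":0,"spin":0},{"hand":0.5,"tx":-0.0135,"ty":0.0595,"tz":0,"spin":0},{"hand":0.5,"tx":0,"ty":0,"tz":0,"spin":0}]'
python3 -c "
from h import *
import pickle
c=snap('wrist','w3.png');pickle.dump(c,open('w3.pkl','wb'))
s=snap('side','s3.png');pickle.dump(s,open('s3.pkl','wb'))
to(519.8,79.2,190)
cv2.imwrite('pics/ws3.png',np.vstack([c['color'][:300,100:400],cv2.resize(s['color'][180:305,190:315],(300,300),interpolation=2)])[:,:,::-1])
"
```

```text
time: 9.88
tool_pos: [519.0, 75.3, 219.4]
tcp_rot: [3.141, 0.0, 0.114]
contact_force: [0.2, 0.1, -1.5]
grip_width: 64.1
finger_force: 30.0
pos [519.5  78.7 219.4] rot [-3.141 -0.     0.116] tx 0.4 ty -0.4 tz 29.4 F [-0.2 -0.2 -0.8] w 63.9 ff 30.0 t 9.97
```

View pics/ws3.png

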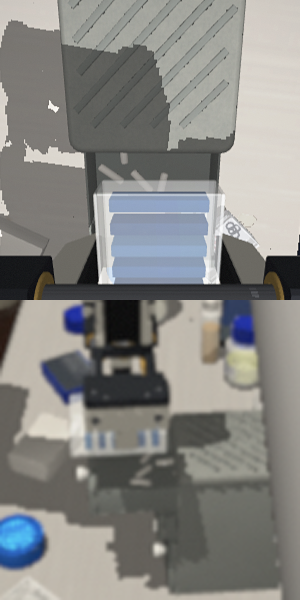

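```bash

python3 -c "
from h import *
import pickle
c=pickle.load(open('w3.pkl','rb'))
ex=np.array([.9934,.1148,0]);o=np.array([519.5,78.7,0])
f=lambda u,v,z:(lambda d:(round(float(d@ex),1),round(float(d@np.array([-.1148,.9934,0])),1)))(ray(c,100+u,v,z)-o)
print('B top',f(158,194,222.4),'B bottom',f(158,181,194.4),'sides',f(95,194,222.4),f(222,194,222.4))
print('lip top',f(155,152,176),'low',f(155,152,165),'board sides',f(62,100,176),f(241,100,176))
print('drawer sides',f(88,160,158),f(217,160,158))
g=cv2.cvtColor(c['color'],7);print(g[140:215,255].tolist())
"
```

```text
B top (38.1, -3.1) B bottom (36.7, -3.1) sides (38.1, 26.9) (38.0, -33.7)
lip top (49.8, -1.3) low (47.8, -1.1) board sides (80.1, 52.2) (80.0, -51.1)
drawer sides (41.2, 44.0) (41.1, -42.7)
[97, 96, 96, 96, 96, 96, 96, 98, 96, 92, 86, 80, 75, 83, 90, 87, 86, 88, 87, 89, 88, 88, 89, 87, 87, 87, 86, 86, 89, 87, 88, 87, 88, 87, 87, 88, 87, 88, 85, 91, 126, 156, 163, 163, 162, 165, 165, 164, 165, 165, 169, 138, 99, 132, 188, 190, 160, 156, 156, 157, 161, 164, 165, 163, 163, 162, 164, 162, 163, 163, 161, 160, 205, 194, 144]
```

```bash

python3 -m creep '[{"hand":0.5,"tx":0.003,"ty":-0.003,"tz":0,"spin":0},{"hand":0.5,"tx":0,"ty":0,"tz":0.014,"spin":0},{"hand":0.5,"tx":0,"ty":0,"tz":0.014,"spin":0},{"hand":0.5,"tx":0,"ty":0,"tz":0,"spin":0}]'
python3 -m creep '[{"hand":0.5,"tx":0,"ty":0,"tz":0.002,"spin":0},{"hand":0.5,"tx":0,"ty":0,"tz":0.002,"spin":0},{"hand":0.5,"tx":0,"ty":0,"tz":0,"spin":0}]'
python3 -m creep '[{"hand":0.5,"tx":0,"ty":0,"tz":0.002,"spin":0},{"hand":0.5,"tx":0,"ty":0,"tz":0.002,"spin":0}]'
```

```text
time: 10.48
tool_pos: [521.3, 82.9, 189.7]
tcp_rot: [-3.141, 0.003, 0.116]
contact_force: [0.1, -0.1, -0.5]
grip_width: 63.9
finger_force: 30.0
time: 10.85
tool_pos: [522.3, 82.5, 188.0]
tcp_rot: [-3.142, -0.001, 0.115]
contact_force: [0.5, 1.1, 3.9]
grip_width: 64.2
finger_force: 30.0
time: 11.1
tool_pos: [523.5, 82.6, 184.7]
tcp_rot: [3.142, -0.005, 0.115]
contact_force: [2.2, 1.9, 6.5]
grip_width: 63.9
finger_force: 30.0
```

```bash

python3 -m creep '[{"hand":0.5,"tx":0,"ty":0,"tz":0.002,"spin":0},{"hand":0.5,"tx":0,"ty":0,"tz":0.002,"spin":0},{"hand":0.5,"tx":0,"ty":0,"tz":0.002,"spin":0},{"hand":0.5,"tx":0,"ty":0,"tz":0.002,"spin":0},{"hand":0.5,"tx":0,"ty":0,"tz":0,"spin":0}]'
python3 -c "
from h import *
import pickle
c=snap('wrist','w4.png');pickle.dump(c,open('w4.pkl','wb'))
s=snap('side','s4.png')
g=cv2.cvtColor(c['color'],7);print(g[120:260:2,255].tolist())
to(523,82,176)
cv2.imwrite('pics/ws4.png',np.vstack([c['color'][:300,100:400],cv2.resize(s['color'][180:305,190:315],(300,300),interpolation=2)])[:,:,::-1])
"
```

```text
time: 11.72
tool_pos: [525.0, 82.7, 177.2]
tcp_rot: [3.141, -0.008, 0.115]
contact_force: [6.3, 1.2, 6.3]
grip_width: 64.2
finger_force: 30.0
[88, 88, 89, 77, 97, 96, 94, 95, 97, 96, 96, 95, 93, 95, 94, 96, 96, 95, 96, 97, 99, 97, 96, 98, 97, 97, 97, 96, 95, 87, 76, 84, 123, 230, 212, 214, 212, 215, 163, 154, 154, 156, 154, 155, 168, 223, 225, 226, 228, 160, 143, 148, 147, 147, 146, 148, 163, 216, 213, 215, 170, 148, 158, 165, 166, 164, 165, 164, 187, 214]
pos [525.   82.7 177.2] rot [ 3.141 -0.008  0.115] tx -2.0 ty 0.5 tz 1.2 F [5.9 2.4 6.8] w 64.3 ff 30.0 t 11.82
```

View pics/ws4.png

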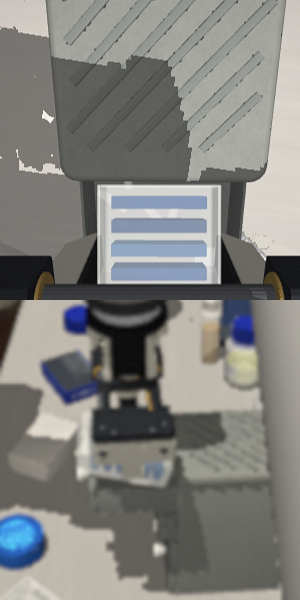

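The case is tilting as planned, with its rear edge (row ~185) just in front of the board edge (row ~182). I'll back off a little and tilt it slightly more.

```bash

python3 -m creep '[{"hand":0.5,"tx":-0.003,"ty":0,"tz":0.001,"spin":0},{"hand":0.5,"tx":-0.002,"ty":0,"tz":0.001,"spin":0},{"hand":0.5,"tx":0,"ty":0,"tz":0.001,"spin":0},{"hand":0.5,"tx":0,"ty":0,"tz":0,"spin":0}]'
python3 -c "
from h import *
import pickle
c=snap('wrist','w5.png');pickle.dump(c,open('w5.pkl','wb'))
g=cv2.cvtColor(c['color'],7);print(g[160:240,255].tolist())
to(523,82,176)"
```

```text
time: 12.32
tool_pos: [521.8, 81.9, 175.2]
tcp_rot: [3.141, -0.013, 0.115]
contact_force: [10.1, 1.2, 9.1]
grip_width: 63.9
finger_force: 30.0
[99, 99, 97, 97, 98, 98, 97, 97, 96, 96, 95, 93, 88, 84, 80, 73, 81, 88, 86, 86, 84, 80, 146, 201, 215, 202, 187, 198, 210, 207, 205, 205, 206, 208, 193, 162, 148, 149, 150, 151, 150, 152, 151, 152, 150, 151, 151, 140, 190, 225, 223, 224, 224, 224, 224, 224, 223, 226, 195, 148, 142, 142, 144, 144, 143, 144, 144, 144, 145, 144, 141, 171, 204, 211, 208, 208, 208, 208, 210, 210]
pos [521.8  81.9 175.2] rot [ 3.141 -0.013  0.115] tx 1.2 ty -0.0 tz -0.8 F [9.2 1.5 9.7] w 64.6 ff 30.0 t 12.38
```

```bash

python3 -c "
from h import *
import pickle
c=pickle.load(open('w5.pkl','rb'))
ex=np.array([.9934,.1148,0]);o=np.array([521.8,81.9,0])
for z in (155,160,165,170): print(z,((ray(c,255,182,z)-o)@ex).round(1))
print('lip',((ray(c,255,175,176)-o)@ex).round(1),((ray(c,255,175,165)-o)@ex).round(1))"
python3 -m creep '[{"hand":0.5,"tx":0.003,"ty":0,"tz":0,"spin":0},{"hand":0.5,"tx":0.003,"ty":0,"tz":0,"spin":0},{"hand":0.5,"tx":0,"ty":0,"tz":0,"spin":0}]'
python3 -m creep '[{"hand":0.5,"tx":0.003,"ty":0,"tz":0,"spin":0},{"hand":0.5,"tx":0.003,"ty":0,"tz":0,"spin":0},{"hand":0.5,"tx":0,"ty":0,"tz":0,"spin":0}]'
```

```text
155 38.4
160 39.7
165 41.1
170 42.4
lip 47.5 44.8
time: 12.75
tool_pos: [524.2, 82.3, 173.3]
tcp_rot: [3.141, -0.003, 0.115]
contact_force: [1.5, 1.1, 6.4]
grip_width: 64.5
finger_force: 30.0
time: 13.12
tool_pos: [528.9, 83.2, 171.7]
tcp_rot: [3.142, 0.001, 0.115]
contact_force: [0.5, -0.2, -1.4]
grip_width: 64.2
finger_force: 30.0
```

```bash

python3 -m creep '[{"hand":0.5,"tx":0.003,"ty":0,"tz":-0.001,"spin":0},{"hand":0.5,"tx":0.003,"ty":0,"tz":0,"spin":0},{"hand":0.5,"tx":0,"ty":0,"tz":0,"spin":0}]'
python3 -m creep '[{"hand":0.5,"tx":0.003,"ty":0,"tz":0,"spin":0},{"hand":0.5,"tx":0.003,"ty":0,"tz":0,"spin":0},{"hand":0.5,"tx":0,"ty":0,"tz":0,"spin":0}]'
```

```text
time: 13.5
tool_pos: [535.1, 83.9, 173.1]
tcp_rot: [3.142, 0.0, 0.115]
contact_force: [-0.4, 0.2, -0.9]
grip_width: 64.5
finger_force: 30.0
time: 13.88
tool_pos: [539.5, 84.6, 171.9]
tcp_rot: [-3.141, 0.005, 0.115]
contact_force: [-4.6, -0.6, -6.6]
grip_width: 64.2
finger_force: 30.0
```

```bash

python3 -m creep '[{"hand":0.5,"tx":0.002,"ty":0,"tz":-0.001,"spin":0},{"hand":0.5,"tx":0.001,"ty":0,"tz":0,"spin":0},{"hand":0.5,"tx":0,"ty":0,"tz":0,"spin":0}]'
python3 -m creep '[{"hand":0.85,"tx":0,"ty":0,"tz":0,"spin":0},{"hand":0.85,"tx":0,"ty":0,"tz":0,"spin":0},{"hand":0.85,"tx":0,"ty":0,"tz":0,"spin":0},{"hand":0.85,"tx":0,"ty":0,"tz":-0.04,"spin":0},{"hand":0.85,"tx":0,"ty":0,"tz":-0.04,"spin":0}]'
python3 -m creep '[{"hand":0.5,"tx":-0.04,"ty":0,"tz":0,"spin":0},{"hand":0,"tx":-0.02,"ty":0,"tz":0,"spin":0},{"hand":0,"tx":0,"ty":0,"tz":0,"spin":0}]'
python3 -c "
from h import *
import pickle
c=snap('wrist','w6.png');pickle.dump(c,open('w6.pkl','wb'))
s=snap('side','s6.png')
to(523,82,176)
cv2.imwrite('pics/ws6.png',np.vstack([c['color'][:300,100:400],cv2.resize(s['color'][180:305,190:315],(300,300),interpolation=2)])[:,:,::-1])"
```

```text
time: 14.25
tool_pos: [540.4, 84.7, 171.8]
tcp_rot: [-3.141, 0.01, 0.116]
contact_force: [-10.6, -1.7, -9.8]
grip_width: 64.4
finger_force: 30.0
time: 14.88
tool_pos: [544.1, 84.9, 255.4]
tcp_rot: [3.142, -0.001, 0.115]
contact_force: [0.3, 1.4, 0.3]
grip_width: 77.8
finger_force: 0.0
time: 15.25
tool_pos: [483.9, 78.0, 255.2]
tcp_rot: [3.141, -0.002, 0.115]
contact_force: [0.4, 0.3, 0.6]
grip_width: 52.7
finger_force: 0.0
pos [485.2  78.  254.7] rot [ 3.141e+00 -2.000e-03  1.150e-01] tx 38.0 ty 0.4 tz 78.7 F [-0.8  0.3  0.4] w 44.6 ff 0.0 t 15.35
```

View pics/ws6.png

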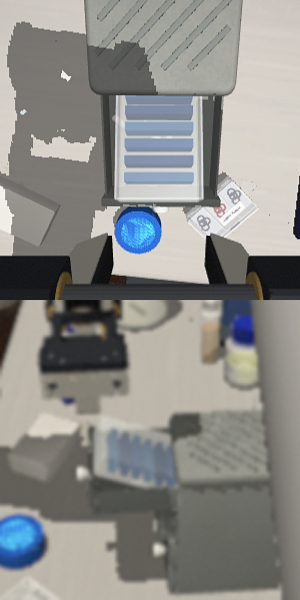

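The case lies in the drawer with its rear under the lip. Its front end still rests on the front panel's edge (wrist row ~200). I'll push that end in with closed fingers and then press it down, working from numbers from here.

```bash

python3 -m creep '[{"hand":0,"tx":-0.026,"ty":0.002,"tz":0,"spin":0},{"hand":0,"tx":0,"ty":0,"tz":0.036,"spin":0},{"hand":0,"tx":0,"ty":0,"tz":0.036,"spin":0},{"hand":0,"tx":0,"ty":0,"tz":0,"spin":0}]'
python3 -m creep '[{"hand":0,"tx":0.004,"ty":0,"tz":0,"spin":0},{"hand":0,"tx":0.004,"ty":0,"tz":0,"spin":0},{"hand":0,"tx":0,"ty":0,"tz":0,"spin":0}]'
python3 -m creep '[{"hand":0,"tx":0.003,"ty":0,"tz":0,"spin":0},{"hand":0,"tx":0.003,"ty":0,"tz":0,"spin":0}]'
python3 -m creep '[{"hand":0,"tx":0.003,"ty":0,"tz":0,"spin":0},{"hand":0,"tx":0,"ty":0,"tz":0,"spin":0}]'
```

```text
time: 15.85
tool_pos: [458.0, 73.0, 180.2]
tcp_rot: [-3.141, 0.005, 0.115]
contact_force: [0.6, -0.1, 0.1]
grip_width: 4.7
finger_force: 0.0
time: 16.23
tool_pos: [467.6, 74.0, 183.1]
tcp_rot: [3.141, -0.002, 0.115]
contact_force: [0.3, 0.7, 0.1]
grip_width: 0.2
finger_force: 0.0
time: 16.48
tool_pos: [472.8, 74.6, 182.4]
tcp_rot: [3.141, -0.0, 0.115]
contact_force: [-0.4, -0.9, -0.6]
grip_width: 0.5
finger_force: 0.0
time: 16.73
tool_pos: [475.8, 75.0, 182.1]
tcp_rot: [3.141, 0.0, 0.115]
contact_force: [-0.0, -0.4, 0.1]
grip_width: 0.2
finger_force: 0.0
```

```bash

python3 -m creep '[{"hand":0,"tx":0.003,"ty":0,"tz":0,"spin":0},{"hand":0,"tx":0,"ty":0,"tz":0,"spin":0}]'
python3 -m creep '[{"hand":0,"tx":0.003,"ty":0,"tz":0,"spin":0},{"hand":0,"tx":0,"ty":0,"tz":0,"spin":0}]'
python3 -m creep '[{"hand":0,"tx":0.002,"ty":0,"tz":0,"spin":0},{"hand":0,"tx":0,"ty":0,"tz":0,"spin":0}]'
python3 -m creep '[{"hand":0,"tx":0.002,"ty":0,"tz":0,"spin":0},{"hand":0,"tx":0,"ty":0,"tz":0,"spin":0}]'
```

```text
time: 16.98
tool_pos: [478.7, 75.3, 182.1]
tcp_rot: [3.142, 0.0, 0.115]
contact_force: [0.1, 0.5, 1.2]
grip_width: 0.6
finger_force: 0.0
time: 17.23
tool_pos: [481.8, 75.7, 182.2]
tcp_rot: [3.141, -0.0, 0.115]
contact_force: [0.8, -0.1, -0.6]
grip_width: 0.4
finger_force: 0.0
time: 17.48
tool_pos: [483.7, 75.9, 182.2]
tcp_rot: [3.141, -0.0, 0.115]
contact_force: [-0.3, -0.3, 0.1]
grip_width: 0.9
finger_force: 0.0
time: 17.73
tool_pos: [485.6, 76.1, 182.2]
tcp_rot: [3.141, -0.0, 0.115]
contact_force: [-0.7, 0.3, -0.2]
grip_width: 0.5
finger_force: 0.0
```

```bash

python3 -c "
from h import *
import pickle
s=cams.capture('side');c=pickle.load(open('w6.pkl','rb'))
ex=np.array([.9934,.1148,0]);ey=np.array([-.1148,.9934,0]);o=np.array([566.5,84.7,0])
F=lambda c,u,v,z:[round(float((ray(c,u,v,z)-o)@e),1) for e in (ex,ey)]
for z in (164,172,180,188,196):
  print(z,'side far',F(s,232.9,233.3,z),'near',F(s,228.8,252.9,z),'| wrist A',F(c,258,200,z),'L/R',F(c,215,200,z),F(c,304,200,z))
g=cv2.cvtColor(c['color'],7);print(g[170:225,258].tolist())
print(c['color'][190:225:2,258].tolist())
"
```

```text
164 side far [-68.4, 40.7] near [-79.9, -30.2] | wrist A [-79.3, 3.3] L/R [-79.3, 37.7] [-79.3, -33.6]
172 side far [-68.4, 31.3] near [-79.7, -38.6] | wrist A [-76.6, 3.3] L/R [-76.6, 36.5] [-76.6, -32.4]
180 side far [-68.4, 21.9] near [-79.5, -47.1] | wrist A [-73.8, 3.2] L/R [-73.8, 35.4] [-73.8, -31.1]
188 side far [-68.3, 12.5] near [-79.3, -55.5] | wrist A [-71.1, 3.2] L/R [-71.1, 34.2] [-71.1, -29.9]
196 side far [-68.3, 3.0] near [-79.2, -64.0] | wrist A [-68.3, 3.2] L/R [-68.3, 33.0] [-68.3, -28.7]
[215, 204, 179, 162, 164, 163, 164, 166, 167, 166, 166, 157, 150, 155, 196, 215, 210, 211, 210, 211, 211, 213, 211, 213, 213, 213, 213, 224, 233, 218, 193, 171, 120, 82, 86, 78, 161, 228, 240, 241, 241, 244, 231, 213, 219, 175, 86, 32, 40, 45, 48, 51, 69, 106, 119]
[[211, 212, 210], [212, 211, 210], [213, 213, 211], [213, 213, 210], [232, 233, 232], [192, 194, 191], [119, 120, 119], [84, 87, 84], [162, 161, 157], [241, 240, 236], [243, 241, 238], [234, 231, 226], [226, 218, 207], [75, 87, 111], [13, 43, 91], [21, 51, 102], [30, 74, 146], [54, 129, 242]]
```

```bash

python3 -m creep '[{"hand":0,"tx":0,"ty":0,"tz":-0.036,"spin":0},{"hand":0,"tx":0,"ty":0,"tz":-0.0365,"spin":0},{"hand":0,"tx":0,"ty":0,"tz":0,"spin":0}]'
python3 -c "
from h import *
import pickle
c=snap('wrist','w7.png');pickle.dump(c,open('w7.pkl','wb'));s=snap('side','s7.png')
to(485.2,78,254.7)
g=cv2.cvtColor(c['color'],7);print(g[80:225,258].tolist());
o=cv2.imread('pics/w6.png',0); print(o[80:170,258].tolist())
a=cv2.imread('pics/s6.png');b=cv2.imread('pics/s7.png')
d=cv2.absdiff(a,b).max(2)[200:280,215:290]; ys,xs=np.where(d>25); print(len(ys), np.percentile(xs,[0,10,50,90,100])+215,np.percentile(ys,[0,10,50,90,100])+200)
"
```

```text
time: 18.15
tool_pos: [486.9, 76.2, 257.3]
tcp_rot: [3.141, -0.006, 0.115]
contact_force: [-0.4, -0.5, -0.1]
grip_width: 0.4
finger_force: 0.0
pos [485.3  76.1 254.4] rot [3.141 0.    0.115] tx 0.2 ty -1.9 tz -0.3 F [-0.2  0.2 -0.5] w 0.2 ff 0.0 t 18.25
[180, 180, 181, 180, 181, 179, 179, 179, 179, 176, 180, 182, 181, 182, 174, 166, 158, 138, 113, 106, 194, 231, 228, 227, 228, 224, 185, 156, 160, 160, 160, 159, 160, 158, 156, 191, 224, 228, 228, 227, 229, 223, 189, 169, 177, 177, 177, 177, 177, 176, 175, 181, 216, 229, 228, 229, 231, 199, 155, 164, 170, 170, 170, 170, 169, 167, 166, 174, 214, 230, 229, 231, 196, 150, 153, 160, 161, 162, 161, 161, 161, 157, 157, 191, 226, 230, 225, 191, 163, 166, 171, 177, 178, 177, 179, 179, 177, 176, 203, 226, 229, 228, 228, 227, 228, 228, 228, 227, 210, 184, 177, 178, 180, 180, 178, 207, 220, 160, 80, 73, 74, 84, 96, 96, 93, 93, 90, 89, 78, 214, 253, 252, 250, 250, 249, 236, 221, 224, 225, 226, 180, 126, 90, 32, 38]
[170, 170, 170, 169, 170, 170, 170, 168, 168, 166, 160, 150, 138, 119, 96, 112, 140, 144, 139, 137, 138, 136, 135, 135, 157, 155, 138, 139, 139, 140, 140, 138, 139, 138, 133, 131, 132, 131, 130, 140, 187, 190, 163, 158, 159, 158, 158, 158, 158, 159, 152, 145, 145, 145, 142, 164, 211, 228, 192, 145, 150, 150, 150, 151, 152, 152, 153, 147, 141, 139, 138, 158, 197, 214, 205, 169, 143, 145, 146, 146, 145, 146, 147, 147, 142, 137, 135, 157, 198, 215]
736 [217.  228.  242.  257.5 274. ] [200.  226.5 244.  256.  273. ]
```

```bash

python3 -c "
from h import *
import pickle
c=pickle.load(open('w7.pkl','rb'));w=pickle.load(open('w2.pkl','rb'))
ex=np.array([.9934,.1148,0]);ey=np.array([-.1148,.9934,0]);o=np.array([566.5,84.7,0])
F=lambda u,v,z:[round(float((ray(c,u,v,z)-o)@e),1) for e in (ex,ey)]
g=cv2.cvtColor(c['color'],7)
for v in (103,118,134,149,164,182): print(v,g[v,190:330].tolist())
print('slide pitch',[F(258,v,154)[0] for v in (102.5,118,133.5,149,164.5)],'A top',F(258,196.5,156),'panel',F(258,208,164),'lip',F(258,98,176))
"
```

```text
103 [127, 128, 128, 126, 127, 128, 129, 129, 111, 92, 79, 62, 61, 61, 61, 60, 56, 92, 93, 92, 92, 92, 91, 85, 169, 232, 208, 190, 201, 217, 227, 227, 226, 227, 227, 227, 227, 228, 230, 203, 215, 218, 218, 216, 211, 198, 228, 228, 227, 227, 227, 227, 228, 227, 227, 227, 227, 227, 227, 227, 226, 227, 227, 227, 227, 227, 227, 227, 227, 227, 227, 228, 227, 227, 227, 228, 229, 228, 229, 228, 229, 228, 229, 228, 228, 228, 228, 229, 228, 228, 229, 229, 228, 228, 229, 228, 228, 229, 229, 229, 229, 229, 226, 216, 193, 178, 231, 232, 106, 86, 90, 92, 91, 92, 93, 91, 92, 91, 92, 92, 94, 67, 57, 58, 60, 61, 60, 74, 161, 173, 223, 223, 220, 220, 220, 220, 221, 219, 219, 219]
118 [128, 126, 128, 127, 128, 128, 127, 128, 129, 104, 95, 66, 61, 61, 61, 59, 57, 73, 92, 93, 91, 86, 114, 119, 113, 230, 229, 195, 185, 219, 225, 227, 226, 228, 227, 227, 228, 227, 227, 228, 225, 220, 215, 218, 216, 222, 228, 228, 227, 227, 228, 227, 227, 228, 227, 227, 227, 228, 227, 228, 228, 228, 227, 227, 227, 227, 227, 227, 228, 227, 227, 228, 228, 228, 227, 228, 227, 228, 228, 229, 229, 229, 229, 229, 229, 228, 229, 2
[... 2329 characters left out ...]
4, 66, 60, 58, 57, 58, 55, 80, 91, 91, 89, 90, 86, 89, 233, 224, 193, 194, 220, 228, 228, 228, 228, 228, 228, 228, 228, 228, 228, 228, 228, 228, 227, 228, 228, 228, 228, 228, 228, 228, 228, 228, 228, 228, 227, 229, 228, 228, 228, 228, 228, 227, 227, 228, 228, 228, 228, 228, 228, 228, 228, 228, 229, 228, 228, 229, 229, 229, 229, 229, 229, 229, 229, 228, 229, 229, 229, 229, 229, 229, 229, 229, 229, 229, 229, 230, 223, 212, 180, 207, 239, 127, 87, 88, 90, 89, 90, 89, 88, 90, 88, 88, 92, 82, 58, 59, 58, 60, 62, 67, 87, 108, 128, 129, 128, 127, 125, 139, 166, 177, 174, 189, 211, 185, 196, 182, 172]
slide pitch [-1.6, -13.2, -25.1, -37.3, -49.9] A top [-76.7, 1.1] panel [-83.9, 1.1] lip [1.9, 1.0]
```

```bash

python3 -c "
from h import *
import pickle
c=pickle.load(open('w7.pkl','rb'))
for v,a,b in ((103,213.5,298),(134,214.8,296.3),(182,216.6,293.8)): print([round(float(np.linalg.norm(ray(c,a,v,z)-ray(c,b,v,z))),1) for z in (156,170,190)])
"
python3 -m creep '[{"hand":0,"tx":-0.03,"ty":0.003,"tz":0,"spin":0},{"hand":0,"tx":0,"ty":0,"tz":0.044,"spin":0},{"hand":0,"tx":0,"ty":0,"tz":0.044,"spin":0},{"hand":0,"tx":0,"ty":0,"tz":0,"spin":0}]'
```

```text
[64.2, 60.5, 55.3]
[63.8, 60.1, 54.9]
[63.4, 59.8, 54.6]
time: 18.75
tool_pos: [453.2, 69.7, 163.5]
tcp_rot: [-3.141, 0.009, 0.115]
contact_force: [-0.4, 0.1, 1.7]
grip_width: 0.5
finger_force: 0.0
```

The case reads 64 mm wide at z = 156 along its whole length, so it lies flat on the floor. Now I'll shut the drawer.

```bash

python3 -m creep '[{"hand":0,"tx":0.008,"ty":0,"tz":0,"spin":0},{"hand":0,"tx":0.008,"ty":0,"tz":0,"spin":0},{"hand":0,"tx":0.008,"ty":0,"tz":0,"spin":0},{"hand":0,"tx":0.008,"ty":0,"tz":0,"spin":0},{"hand":0,"tx":0.008,"ty":0,"tz":0,"spin":0}]'
python3 -m creep '[{"hand":0,"tx":0.008,"ty":0,"tz":0,"spin":0},{"hand":0,"tx":0.008,"ty":0,"tz":0,"spin":0},{"hand":0,"tx":0.008,"ty":0,"tz":0,"spin":0},{"hand":0,"tx":0.008,"ty":0,"tz":0,"spin":0},{"hand":0,"tx":0.006,"ty":0,"tz":0,"spin":0}]'
python3 -m creep '[{"hand":0,"tx":0.005,"ty":0,"tz":0,"spin":0},{"hand":0,"tx":0.004,"ty":0,"tz":0,"spin":0},{"hand":0,"tx":0.003,"ty":0,"tz":0,"spin":0},{"hand":0,"tx":0,"ty":0,"tz":0,"spin":0}]'
```

```text
time: 19.38
tool_pos: [496.2, 74.4, 166.9]
tcp_rot: [3.141, 0.0, 0.115]
contact_force: [-3.0, -1.8, 2.3]
grip_width: 0.4
finger_force: 1.6
time: 20.0
tool_pos: [534.0, 78.6, 166.6]
tcp_rot: [3.141, 0.0, 0.115]
contact_force: [-2.9, -1.0, 1.6]
grip_width: 0.4
finger_force: 1.5
time: 20.5
tool_pos: [545.8, 80.3, 166.6]
tcp_rot: [-3.141, -0.001, 0.115]
contact_force: [-0.7, -0.6, -0.2]
grip_width: 0.4
finger_force: 0.4
```

```bash

python3 -m creep '[{"hand":0,"tx":0.003,"ty":0,"tz":0,"spin":0},{"hand":0,"tx":0.003,"ty":0,"tz":0,"spin":0}]'
python3 -m creep '[{"hand":0,"tx":0.003,"ty":0,"tz":0,"spin":0},{"hand":0,"tx":0.0,"ty":0,"tz":0,"spin":0}]'
python3 -m creep '[{"hand":0,"tx":0.002,"ty":0,"tz":0,"spin":0},{"hand":0,"tx":0.0,"ty":0,"tz":0,"spin":0}]'
```

```text
time: 20.75
tool_pos: [551.0, 80.8, 166.6]
tcp_rot: [-3.142, 0.001, 0.115]
contact_force: [-13.2, -3.0, 3.8]
grip_width: 0.6
finger_force: 6.4
time: 21.0
tool_pos: [551.1, 80.9, 166.5]
tcp_rot: [-3.142, 0.008, 0.116]
contact_force: [-15.2, -3.2, 8.9]
grip_width: 0.4
finger_force: 7.8
time: 21.25
tool_pos: [551.2, 80.9, 166.4]
tcp_rot: [-3.142, 0.013, 0.116]
contact_force: [-22.1, -4.6, 12.8]
grip_width: 0.6
finger_force: 11.4
```

```bash

python3 -m creep '[{"hand":0,"tx":-0.01,"ty":0,"tz":0,"spin":0},{"hand":0,"tx":-0.042,"ty":0,"tz":0,"spin":0},{"hand":0,"tx":0,"ty":0,"tz":-0.04,"spin":0},{"hand":0,"tx":0,"ty":0,"tz":-0.034,"spin":0},{"hand":0,"tx":0,"ty":0,"tz":0,"spin":0}]'
python3 -c "
from h import *
c=snap('wrist','w8.png');to(499,74,240)
m=(c['color'].min(2)>165).astype('uint8');m[:,:225]=0;m[:,290:]=0;m[:95]=0;m[170:]=0
n,l,s,q=cv2.connectedComponentsWithStats(m)
for i in range(1,n):
  if s[i,4]>15: print(s[i],q[i],ray(c,*q[i],140).round(1))
print('expect shut',proj(c,[553.5,83,140]))
g=cv2.cvtColor(c['color'],7);print(g[95:160,215].tolist())
"
```

```text
time: 21.88
tool_pos: [506.9, 75.6, 243.8]
tcp_rot: [3.141, -0.008, 0.116]
contact_force: [-0.0, 0.3, -0.7]
grip_width: 0.5
finger_force: 0.0
pos [505.9  75.6 241.9] rot [ 3.141 -0.005  0.116] tx -7.0 ty 0.8 tz 1.9 F [0.  0.3 0.4] w 0.4 ff 0.0 t 21.93
[260  95  30  31 496] [272.49395161 110.73991935] [580.2  73.2 140. ]
[ 225  138   65   32 1644] [257.01581509 156.61861314] [543.3  81.1 140. ]
expect shut [256.05999647 143.71640103]
[95, 97, 96, 95, 94, 96, 96, 96, 96, 96, 95, 95, 96, 95, 97, 97, 97, 98, 97, 96, 98, 97, 96, 97, 94, 96, 96, 97, 97, 96, 93, 88, 81, 72, 72, 86, 92, 89, 88, 90, 89, 87, 81, 86, 92, 90, 90, 87, 87, 85, 83, 103, 187, 222, 218, 218, 217, 218, 219, 219, 218, 219, 217, 218, 217]
```

```bash

python3 -c "
from h import *
c=cams.capture('wrist');s=cams.capture('side')
ex=np.array([.9934,.1148,0]);ey=np.array([-.1148,.9934,0]);o=np.array([566.5,84.7,0])
pt=lambda a,b,z:o+a*ex+b*ey+np.array([0,0,z])
for n,a,z in (('board top edge',0,176),('panel front shut',-6,164),('panel 5 out',-11,164),('panel 12 out',-18,164),('knob shut',-13,140),('knob shut front top',-19,147)): print(n,proj(c,pt(a,30 if 'k' not in n else 0,z)).round(1),'side',proj(s,pt(a,0,z)).round(1))
for u in (200,215,235): print(u,cv2.cvtColor(c['color'],7)[122:152,u].tolist())
print(cv2.cvtColor(c['color'],7)[122:165,256].tolist())
sc=cv2.cvtColor(s['color'],7); print('side row 251',sc[251,235:275].tolist()); 
s0=cv2.cvtColor(cv2.imread('pics/side0.png'),6); print('before    ',s0[251,235:275].tolist())
"
```

```text
board top edge [210.4 130.5] side [261.1 239. ]
panel front shut [213.3 137.2] side [258.6 242.8]
panel 5 out [213.6 144.2] side [256.6 242.9]
panel 12 out [214.1 154. ] side [253.8 243.1]
knob shut [255.9 142.2] side [255.8 250.2]
knob shut front top [255.9 151.3] side [253.4 248.2]
200 [97, 95, 88, 85, 76, 70, 80, 89, 90, 88, 89, 89, 87, 77, 81, 92, 89, 90, 87, 87, 86, 83, 108, 126, 126, 125, 124, 125, 123, 124]
215 [96, 93, 88, 84, 75, 64, 79, 92, 90, 89, 88, 89, 89, 76, 80, 93, 89, 88, 89, 88, 87, 78, 106, 125, 118, 183, 222, 218, 217, 217]
235 [96, 94, 90, 87, 79, 67, 75, 87, 90, 90, 89, 87, 87, 78, 83, 92, 92, 90, 91, 89, 88, 85, 97, 114, 119, 183, 221, 218, 217, 218]
[97, 95, 92, 89, 80, 68, 76, 90, 92, 90, 90, 89, 87, 73, 169, 226, 227, 228, 226, 226, 227, 236, 244, 247, 249, 249, 242, 234, 245, 249, 249, 250, 243, 210, 204, 218, 218, 218, 218, 219, 218, 217, 217]
side row 251 [96, 95, 112, 157, 181, 185, 185, 186, 177, 144, 117, 103, 97, 97, 96, 97, 96, 89, 106, 176, 204, 195, 182, 180, 131, 90, 114, 119, 102, 99, 125, 146, 151, 151, 151, 151, 153, 154, 154, 155]
before     [167, 166, 168, 169, 168, 168, 167, 168, 168, 168, 168, 167, 168, 167, 176, 203, 210, 196, 177, 140, 115, 119, 120, 100, 106, 116, 116, 106, 103, 122, 137, 139, 138, 136, 137, 138, 138, 140, 139, 139]
```

```bash
python3 -c "
from plant import close_job
print(close_job())"
```

```text
the job is handed in; nothing more can be done
None
```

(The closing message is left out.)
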